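# Clamp a current shunt in the high-current terminal

### The arm

A 6-joint arm with a two-finger parallel gripper is mounted at the origin on the work surface. World frame = base frame: x ahead of the robot, y to its left, z up, the work surface at z = 0. Lengths are in mm, angles in rad, forces in N, time in s.
With the tool pointing down it reaches from about 350 to 775 mm from the base axis. Payload 7.3 kg.
Tool frame: the origin (TCP) lies midway between the tips of the shut fingers; the grasp point (between the pads) lies 19 mm behind it; z points along the fingers, y is the line along which they close (so a half turn about z gives the same grasp; the last joint's range is limited). The gripper opens to 92 mm and grips with 3 to 60 N. Pads are 19 mm wide; open, the fingers measure 130 mm over their backs; the gripper's body (75 mm by 190 mm) begins 47 mm behind the grasp point.
Start: joints at [-1.323, 0.342, 1.524, -0, 1.275, -0.146], TCP at [201.466, -484.826, 226.741] pointing down, gripper open.
Joint ranges: [-2.53, 2.53], [-0.77, 2.02], [0.04, 2.7], [-1, 4.14], [0.28, 2.66], [-3.11, 3.11]. Speed limits (rad/s): [2.57, 2.57, 3.14, 3.14, 3.14, 3.14].

### API

Orientations are given as [roll, pitch, yaw] about the fixed x, y, z axes, in that order (R = Rz(yaw) Ry(pitch) Rx(roll)).
In Python, from plant import get_obs, capture, camera_model, close_job, search_frame, regions_of, pinpoint gives the robot as it stands. The module is installed in compiled form; this text tells all that it offers.
- The arm moves only by the shell command python3 -m pendant 'ROWS'. ROWS is JSON, one flat list of numbers, 7 for each row, row after row: the shift along the tool's x, y, z in units of 30 mm (1.0 is 30 mm), then the turn, a rotation vector about the tool's x, y, z in units of 4 degrees (1.0 is 4 degrees), then the closure, from -1 (fully open) to 1 (shut), so that 0 is half open. In form: [dx, dy, dz, wx, wy, wz, gripper, dx, dy, dz, wx, wy, wz, gripper, ...]. A call has 1 to 12 rows; each row shifts and turns the commanded pose from where the row before left it, along the tool's axes as they then stand; what a row does not reach is not made up. A row lasts 1/10 s, in which the tool goes at most 50 mm and 8.59 degrees, less where a joint would pass 70% of its speed; a pose out of reach is approached as far as the arm can. A call with a number of a shift or a turn outside -1 to 1 is refused whole. A call with a gripper value outside its range is refused whole. The fingers move at their own pace and stop on an object; the grip force is fixed at half the most. Time passes only in rows, so rows that do not move let the fingers close. It gives the time, the measured TCP pose, the force, the opening and the grip force at its end, in the units of the state.
- get_obs(): the state, without advancing time (a new reading comes with each control period).
- capture(name): name is "scene" or "top" or "wrist"; returns the picture (384x512x3 uint8, red, green, blue); there is no depth.
- camera_model(name): a dict with "fov_y" (degrees; the focal length in pixels is half the picture's height over the tangent of half this angle, whatever the lens; pixels are square), "cx", "cy" (the principal point, pixels), "pose" (4x4, takes a point from camera to world coordinates). Camera axes: x right, y up, looking along -z (the intrinsics and any distortion apply to the point x, -y, -z); pixel columns grow to the right and rows downward; lengths in mm; the calibration is good to about 2 mm. A picture is of the moment at which its call begins: read the wrist's pose just before it. camera_model takes no time and is no camera call; for the wrist camera it gives the pose at the moment of the call.
- close_job(): hands the job in; it is judged then, once.
Trained networks look in the newest picture that a camera, given by its name, has taken for a name from the list of things; names that differ only in an ending like _2 or _b are one class to them, and where a whole thing is asked for, a point or a joint stands for the part that bears it (a point fixed in the world has none). Each returns a list of dicts, best first, with "score" (0 to 1); they miss things now and then, are a little off and sometimes report something else, mostly with a low value. They report only what shows in the picture. A call takes as long as a camera call.
- search_frame(camera, thing): "location" ([column, row] in pixels, amid what is visible of it).
- regions_of(camera, thing): "pixels" (384x512 bool, what is visible of it) and "location" ([column, row] in pixels, amid what is visible of it).
- pinpoint(camera, thing): "location" ([column, row] in pixels: a listed point, or the origin of a listed thing).
The state is a dict: "time": time; "joint_positions": joint angles; "dq": joint speeds; "tau": joint torques, N m; "tool_pos": TCP position; "tcp_rot": TCP orientation; "contact_force": force on the tool from outside, world axes, zero at the start; "moment": the same for the moment, N m; "grip_width": finger opening in mm; "finger_force": force on a finger pad.
Only numpy, scipy, OpenCV 4.12 (cv2) and the standard library are available. Lean on these libraries where they do the work, as an engineer would, in place of code of your own. Each camera call takes 0.05 s, during which the arm holds its last target. There are 200 camera calls.

### The job

Slide the grey shunt along its guide until the tip of its copper blade rests against the red stop, pushing gently. Then screw the clamp down onto the blade: turn its T-handle clockwise, seen from above, by the ends of its crossbar, taking hold of the other end whenever the column is in the way, until it goes stiff and the pad holds the blade snugly, at about 7 N of push on the end of the bar and not much more. Keep off the amber glass dome on the handle, do not shift the other things on the bench, and let go at the end.

Things in the scene. Friction and masses are not known exactly. Their poses are not given: they have to be found in the camera images.
- stand: clamp stand, fixed to the bench: black base 290 x 110 x 20 mm. Origin on the bench straight below the vertical screw axis; its x is the way the shunt slides home, z up. The base reaches from x = -170 to +120 mm. Two aluminium guide walls, tops 36 mm above the bench, 43 mm apart, run from x = -165 to -30 mm.
- column_top (a point): top of the stand's steel column, 16 mm thick, 320 mm tall, at the stand's x = +88 mm, just outside the circle swept by the T-handle: a hand cannot follow the handle past it (stay 75 degrees or more to either side of it). A grey head on the column, top 111 to 115 mm above the bench, carries the screw.
- stop: red stop block, 36 mm wide and 50 mm tall, on the base beyond the screw, fixed to the stand; the blade's tip must rest against it. Push the shunt against it with less than 40 N.
- stop_face (a point): the middle of the stop's face that the blade's tip comes to rest on; same axes as the stand
- shunt: loose shunt, 0.36 to 0.6 kg: grey block 70 mm long (its x), 40 mm wide, 50 mm tall, a flat copper blade 26 mm wide and 8 mm thick sticking out 55 mm from its +x face. It stands in the guide on the base, 30 to 55 mm short of home, and slides with about 2 to 5 N. Origin under the block's centre, 20 mm above the bench.
- shunt_back (a point): centre of the block's rear (-x) face, where it can be pushed, 45 mm above the bench; the face is 40 mm wide and 20 to 70 mm above the bench. When home it is 105 mm from the screw axis.
- blade_tip (a point): middle of the blade's end face; home when it touches the stop face (horizontal distance to stop_face under 2.5 mm)
- handle: steel T-handle with its screw and the round brass pad at the screw's lower end, which bears on the blade 20 mm short of its tip. Origin on the screw axis at the height of the crossbar's centre line (170 to 176 mm above the bench at the start); its x points along the crossbar to the red end. Bar 132 mm long, 12 mm thick. Clockwise from above screws it down, 8 mm a turn. It stays where left.
- red_grip (a point): middle of the red sleeve (34 mm long, 13 mm thick) on the crossbar, 49 mm from the screw axis; same axes as handle. The gap under the pad differs from start to start and cannot be told from these poses: 0.25 to 1.05 turns run free, with about 0.06 N m (1 to 2 N at a sleeve) about the screw axis; then the handle stiffens by about 0.4 N m a radian.
- black_grip (a point): middle of the black sleeve at the other end, 49 mm from the screw axis; same axes as handle. Right tightness: the handle takes 0.27 to 0.45 N m (5.5 to 9 N of sideways push at a sleeve, best 7 N), the pad then carries 25 to 80 N. Overtightened: 95 N on the pad, about 0.55 to 0.65 N m.
- dome: amber glass force indicator on the middle of the handle, 38 mm across, its top 29 mm above the crossbar's centre line; must not be touched. Origin at its underside; turns with the handle.
- meter: bystander: yellow hand-held meter, 115 x 55 x 32 mm, loose; origin under its centre
- adapter: bystander: light grey connector box, 90 x 60 x 28 mm, loose; origin under its centre
- post: bystander: binding post with a red cap on a black foot, 34 mm across, 46 mm tall, loose; origin under its centre

How it is judged (in metres and radians):
On the way, in this order (a step that is already met when the one before it is completed fails the run):
1. the blade is home against the stop (horizontal distance between blade_tip and stop_face below 0.0025 m), for 0.2 s.
2. the pad grips the blade (contact force between handle and shunt above 25 N), for 0.3 s.
At the end, for the whole second after the job is handed in: The blade's tip is within 2.5 mm of the red stop and the pad presses on the blade with 25 to 80 N (horizontal distance between blade_tip and stop_face below 0.0025 m and contact force between handle and shunt between 25 and 80 N); the robot touches nothing.
It fails at once if the clamp is overtightened: more than 95 N of the pad on the blade (contact force between handle and shunt above 95 N).
It fails at once if the shunt is rammed against the stop with more than 40 N (contact force between shunt and stop above 40 N).
It fails at once if the fingers or the arm press on the glass dome with more than 2 N (contact force between any of the fingers, the arm and dome above 2 N).
It fails at once if the meter, the adapter or the binding post is moved more than 15 mm (distance of any of meter, adapter, post from where it was at the start of the episode above 0.015 m).
It also fails if it takes over 72 s, if anything falls off the work surface, if the arm or the gripper's body presses on something with over 40 N, if the wrist force passes 120 N, or if a joint passes its speed limit or range.

## Working session

There is one attempt and no reset: what is moved stays moved. The work goes in short steps, Python scripts to look and compute and a shell command to move; the robot and the scene stay as the last step left them, time stands still between calls to the robot, and variables do not carry over. Pictures are saved under pics/ and viewed, at most 10 in all, crops included, and the job is handed in when it is done.

```bash
mkdir -p pics; python3 - <<'E'
from plant import *
import cv2,numpy as np
o=get_obs();print({k:np.round(v,3).tolist() for k,v in o.items()})
ims=[]
for c in("scene","top"):
    im=capture(c);m=camera_model(c);print(c,{k:(np.round(v,3).tolist()) for k,v in m.items()})
    ims.append(im)
    for t in("stand","column_top","stop_face","shunt","shunt_back","blade_tip","handle","red_grip","black_grip","dome","meter","adapter","post"):
        r=pinpoint(c,t);print(t,[(np.round(a["location"],1).tolist(),round(a["score"],2)) for a in r[:2]])
    cv2.imwrite(f"pics/{c}0.png",im[:,:,::-1])
E
```

```text
{'time': 0.0, 'joint_positions': [-1.323, 0.343, 1.525, 0.0, 1.275, -0.146], 'dq': [0.0, -0.0, -0.001, -0.0, -0.001, 0.001], 'tau': [0.0, -43.124, -24.422, 0.072, 0.056, -0.0], 'tool_pos': [201.363, -484.404, 226.033], 'tcp_rot': [-3.14, -0.0, 0.394], 'contact_force': [0.008, 0.358, -0.4], 'moment': [-0.036, 0.05, -0.013], 'finger_force': 0.0, 'grip_width': 91.759}
scene {'fov_y': 49.786, 'cx': 254.913, 'cy': 186.428, 'pose': [[0.251, -0.551, 0.796, 1227.706], [0.968, 0.135, -0.212, -142.571], [0.009, 0.824, 0.567, 644.843], [0.0, 0.0, 0.0, 1.0]]}
stand [([240.8, 259.6], 0.8), ([223.4, 213.1], 0.28)]
column_top [([252.5, 154.6], 0.77)]
stop_face [([236.7, 240.0], 0.5), ([242.7, 248.4], 0.39)]
shunt [([227.2, 229.4], 0.68)]
shunt_back [([221.3, 207.6], 0.89), ([242.7, 263.8], 0.64)]
blade_tip [([234.5, 242.6], 0.61), ([220.7, 215.2], 0.37)]
handle [([238.0, 196.9], 0.58)]
red_grip [([225.6, 214.6], 0.71), ([234.6, 198.2], 0.63)]
black_grip [([250.2, 184.5], 0.95)]
dome [([239.2, 195.4], 0.68)]
meter [([319.5, 256.2], 0.69)]
adapter [([159.9, 291.4], 0.65)]
post [([158.9, 238.7], 0.81)]
top {'fov_y': 45.402, 'cx': 257.821, 'cy': 191.375, 'pose': [[0.126, 0.971, -0.205, 428.335], [-0.992, 0.122, -0.031, 15.418], [-0.005, 0.208, 0.978, 1102.855], [0.0, 0.0, 0.0, 1.0]]}
stand [([276.4, 216.4], 0.93), ([279.6, 225.4], 0.43)]
column_top [([290.0, 145.1], 0.67), ([266.9, 220.7], 0.56)]
stop_face [([301.1, 196.8], 0.22)]
shunt [([278.7, 265.2], 0.68), ([288.1, 147.0], 0.61)]
shunt_back [([277.6, 278.9], 0.95), ([277.5, 208.9], 0.34)]
blade_tip [([279.7, 225.3], 0.71)]
handle [([281.5, 208.9], 0.73)]
red_grip [([301.4, 199.0], 0.95)]
black_grip [([263.3, 223.3], 0.87)]
dome [([281.1, 207.2], 0.65)]
meter [([207.3, 205.5], 0.57), ([276.3, 278.9], 0.35)]
adapter [([350.8, 211.6], 0.57)]
post [([343.1, 279.4], 0.46), ([300.6, 197.4], 0.23)]
```

View pics/scene0.png

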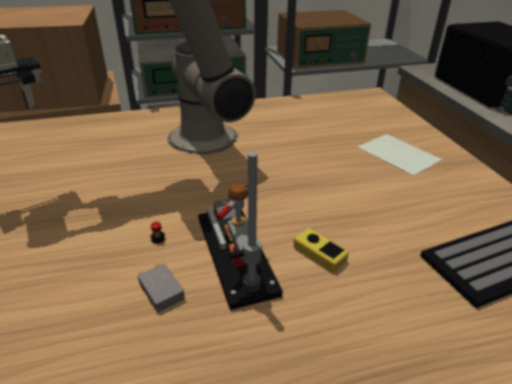

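View pics/top0.png

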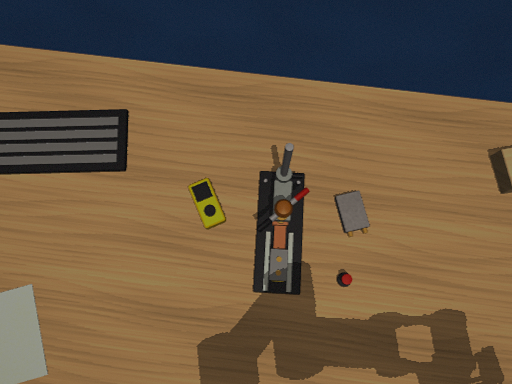

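The scene view shows the stand with its column on the far side (252,155 down to 250,285), the shunt behind it and the handle near (238,196). The adapter (160,287) and post (157,232) are on one side and the meter (320,250) on the other. The top view agrees: red grip at (301,194), black at (264,221), column top at (289,146), meter at (207,203), adapter at (352,211), post at (344,279). Next I fit one model to both views.

```bash
cat > h.py <<'E'
import numpy as np
from plant import *
from scipy.optimize import least_squares
def proj(c,P,M=None):
    m=M or camera_model(c);T=np.array(m["pose"]);p=T[:3,:3].T@(np.array(P,float)-T[:3,3])
    f=192/np.tan(np.radians(m["fov_y"])/2)
    return np.array([m["cx"]+f*p[0]/-p[2],m["cy"]-f*p[1]/-p[2]])
def ray(c,uv,z,M=None):
    m=M or camera_model(c);T=np.array(m["pose"]);f=192/np.tan(np.radians(m["fov_y"])/2)
    d=T[:3,:3]@np.array([(uv[0]-m["cx"])/f,-(uv[1]-m["cy"])/f,-1]);o=T[:3,3]
    return o+d*(z-o[2])/d[2]
def pts(p):
    x,y,yaw,s,zh,a=p;u=np.array([np.cos(yaw),np.sin(yaw),0]);o=np.array([x,y,0]);z=np.array([0,0,1.])
    h=o+z*zh;r=np.array([np.cos(a),np.sin(a),0])
    return dict(stand=o,column_top=o+88*u+320*z,shunt_back=o+(-105-s)*u+45*z,shunt=o+(-70-s)*u+20*z,blade_tip=o+(20-s)*u+43*z if 0 else None,
      handle=h,red_grip=h+49*r,black_grip=h-49*r)
def fit(obs,p0):
    cm={c:camera_model(c) for c in("scene","top")}
    def res(p):
        P=pts(p);return np.concatenate([proj(c,P[t],cm[c])-uv for c,t,uv in obs]+[[(p[4]-173)/2]])
    r=least_squares(res,p0,loss="soft_l1");return r.x,res(r.x)
E
python3 - <<'E'
from h import *
obs=[("scene","stand",(240.8,259.6)),("scene","column_top",(252.5,154.6)),("scene","shunt_back",(221.3,207.6)),("scene","handle",(238,196.9)),("scene","black_grip",(250.2,184.5)),("scene","red_grip",(225.6,212)),
("top","stand",(276.4,216.4)),("top","column_top",(290,146)),("top","shunt_back",(277.6,278.9)),("top","handle",(281.5,208.9)),("top","red_grip",(301.4,196.5)),("top","black_grip",(263.3,222.3)),("top","shunt",(278.7,265.2))]
s=ray("top",(276.4,216.4),0);print(s,ray("top",(277.6,278.9),45))
p,r=fit(obs,[s[0],s[1],0,40,173,-.8]);print(np.round(p,3));
for (c,t,_),e in zip(obs,r[:-1].reshape(-1,2)):print(c,t,e.round(1))
for t,uv,z in(("meter",(207.3,205),0),("adapter",(352,211),14),("post",(344,279.4),23),("dome",(283.5,207.5),190)):print(t,ray("top",uv,z).round())
E
```

```text
[603.86857345  -2.27974055   0.        ] [455.03177319 -21.07316169  45.        ]
[ 5.94178e+02 -8.35800e+00  7.70000e-02  3.62920e+01  1.73300e+02
 -7.80000e-01]
scene stand [-2.2  2.5]
scene column_top [ 0.  -1.3]
scene shunt_back [-0.4  0.3]
scene handle [-0.5  0.6]
scene black_grip [0.2 0.8]
scene red_grip [-2.2 -1.1]
top stand [2.  4.2]
top column_top [-2.6 -0.4]
top shunt_back [-0.9  0.7]
top handle [ 0.2 -0.5]
top red_grip [-1.2 -2.5]
top black_grip [-0.3  0.7]
top shunt [-1.8 -0.7]
meter [611. 168.   0.]
adapter [ 637. -181.   14.]
post [ 474. -174.   23.]
dome [593. -11. 190.]
```

```bash
python3 -m pendant '[0,0,0,0,0,0.9,1, 0,0,0,0,0,0.9,1, 0,0,0,0,0,0.9,1, 0,0,0,0,0,0.9,1, 0,0,0,0,0,0.9,1, 0.5,-0.9,0,0,0,0,1, 0.5,-0.9,0,0,0,0,1, 0.5,-0.9,0,0,0,0,1, 0.5,-0.9,0,0,0,0,1, 0.5,-0.9,0,0,0,0,1, 0.5,-0.9,0,0,0,0,1, 0.5,-0.9,0,0,0,0,1]' && python3 -m pendant '[0.47,-0.85,0,0,0,0,1, 0.47,-0.85,0,0,0,0,1, 0.47,-0.85,0,0,0,0,1, 0.47,-0.85,0,0,0,0,1, 0.47,-0.85,0,0,0,0,1, 0.47,-0.85,0,0,0,0,1, 0.47,-0.85,0,0,0,0,1, 0.47,-0.85,0,0,0,0,1, 0.47,-0.85,0,0,0,0,1, 0.47,-0.85,0,0,0,0,1, 0,0,0,0,0,0,1]'
```

```text
time: 2.6
tool_pos: [291.4, -286.9, 226.9]
tcp_rot: [3.141, -0.0, 0.079]
contact_force: [0.2, 0.3, -0.6]
grip_width: 2.1
finger_force: 0.0
time: 3.7
tool_pos: [412.2, -20.4, 226.8]
tcp_rot: [-3.141, -0.001, 0.083]
contact_force: [0.1, -1.0, 0.8]
grip_width: 0.6
finger_force: 0.0
```

```bash
python3 - <<'E'
from h import *
import cv2
W=camera_model("wrist");im=capture("wrist");cv2.imwrite("pics/w1.png",im[:,:,::-1]);print(np.round(W["pose"],2).tolist(),W["fov_y"])
P=pts([594.2,-8.36,.077,36.3,173.3,-.78])
for t in("stand","column_top","shunt","shunt_back","blade_tip","stop_face","handle","red_grip","black_grip"):
    r=pinpoint("wrist",t);print(t,[(np.round(a["location"],1).tolist(),round(a["score"],2)) for a in r[:2]], proj("wrist",P[t],W).round(1) if P.get(t) is not None else "")
s=capture("scene");cv2.imwrite("pics/s1.png",cv2.resize(s[100:300,120:380,::-1],(780,600)))
E
```

```text
[[0.08, 0.96, 0.28, 488.51], [-1.0, 0.08, 0.02, -14.18], [0.0, -0.28, 0.96, 384.9], [0.0, 0.0, 0.0, 1.0]] 69.59090256867322
stand [([260.1, 17.9], 0.84)] [259.2  21.1]
column_top [] [  381.4 -7023.1]
shunt [([255.0, 110.9], 0.73)] [258.6 111.1]
shunt_back [([261.9, 140.7], 0.58)] [258.5 141.1]
blade_tip [([261.2, 24.2], 0.66)] 
stop_face [] 
handle [([376.1, 129.6], 0.6)] [261.5 -65. ]
red_grip [] [ 324.4 -130.3]
black_grip [] [204.9  -6.1]
```

View pics/w1.png

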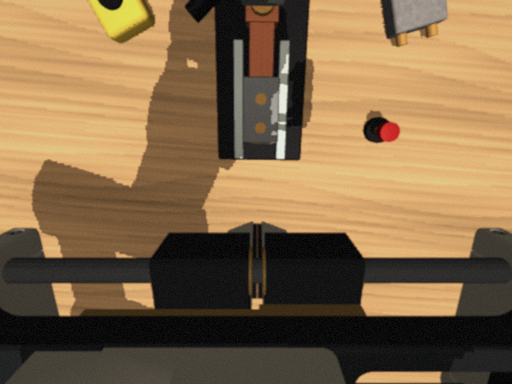

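View pics/s1.png

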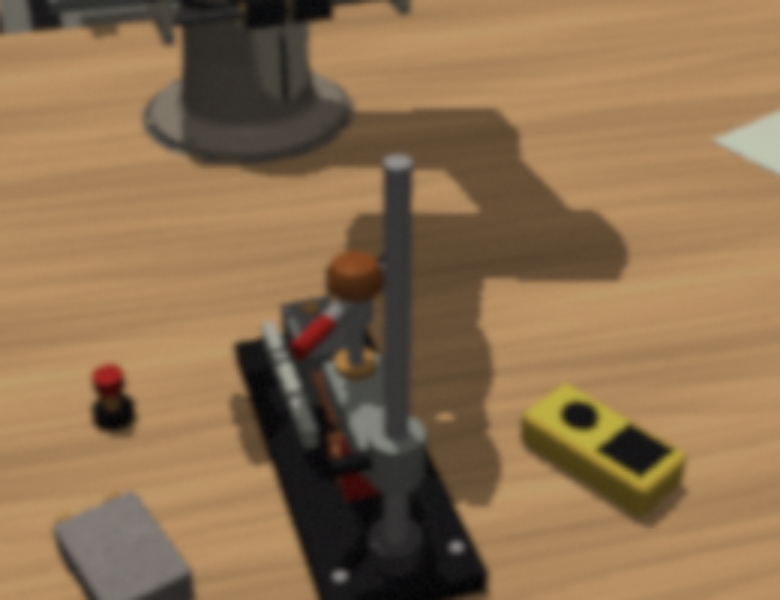

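The wrist view confirms the fit: base rear edge at row 158, columns 218–300, and shunt rear face at (259,141). It also shows that the gripper body's long side lies along tool y. In the scene crop the red grip is in front of the column, at (312,335). Now I lower behind the shunt and approach.

```bash
python3 -m pendant '[0,0.07,0.85,0,0,0,1, 0,0,0.85,0,0,0,1, 0,0,0.85,0,0,0,1, 0,0,0.85,0,0,0,1, 0,0,0.85,0,0,0,1, 0,0,0.85,0,0,0,1, 0,0,0.85,0,0,0,1, 0.3,0,0,0,0,0,1, 0.3,0,0,0,0,0,1, 0,0,0,0,0,0,1]' && python3 -m pendant '[0.1,0,0,0,0,0,1, 0.1,0,0,0,0,0,1, 0.1,0,0,0,0,0,1, 0.1,0,0,0,0,0,1, 0.1,0,0,0,0,0,1]'&& python3 -m pendant '[0.1,0,0,0,0,0,1, 0.1,0,0,0,0,0,1, 0.1,0,0,0,0,0,1, 0.1,0,0,0,0,0,1]'
```

```text
time: 5.25
tool_pos: [432.3, -23.8, 49.6]
tcp_rot: [3.14, -0.004, 0.08]
contact_force: [-0.5, 0.1, 1.0]
grip_width: 0.5
finger_force: 0.0
time: 5.75
tool_pos: [443.9, -22.1, 48.2]
tcp_rot: [-3.142, 0.002, 0.08]
contact_force: [-4.6, -1.2, 3.2]
grip_width: 0.2
finger_force: 2.3
time: 6.15
tool_pos: [455.0, -21.0, 48.0]
tcp_rot: [-3.141, 0.003, 0.08]
contact_force: [-5.6, -0.8, 5.2]
grip_width: 0.1
finger_force: 2.9
```

```bash
python3 -m pendant '[0.1,0,0,0,0,0,1, 0.1,0,0,0,0,0,1, 0.1,0,0,0,0,0,1, 0.1,0,0,0,0,0,1, 0.1,0,0,0,0,0,1]'&& python3 -m pendant '[0.05,0,0,0,0,0,1, 0.04,0,0,0,0,0,1, 0,0,0,0,0,0,1]' && python3 - <<'E'
from h import *
P=pts([594.2,-8.36,.077,0,173.3,-.78])
capture("top");capture("scene")
for c in("top","scene"):
    r=pinpoint(c,"shunt_back");print([(a["location"],a["score"]) for a in r[:1]],proj(c,P["shunt_back"]))
E
```

```text
time: 6.65
tool_pos: [470.0, -19.8, 48.0]
tcp_rot: [-3.141, 0.003, 0.08]
contact_force: [-6.0, 0.0, 5.2]
grip_width: 0.7
finger_force: 2.9
time: 6.95
tool_pos: [474.0, -19.7, 48.0]
tcp_rot: [-3.142, 0.0, 0.08]
contact_force: [-3.0, -1.1, 1.5]
grip_width: 0.2
finger_force: 1.5
[([301.1, 198.9], 0.24)] [277.35107197 263.36905996]
[([224.9, 217.0], 0.89)] [224.97377827 217.04351852]
```

```bash
for i in 1 2; do :; done; python3 -m pendant '[0.03,0,0,0,0,0,1, 0.03,0,0,0,0,0,1]'|grep -E 'pos|contact'; python3 -m pendant '[0.03,0,0,0,0,0,1, 0.02,0,0,0,0,0,1]'|grep -E 'pos|contact';python3 -m pendant '[0.02,0,0,0,0,0,1, 0.02,0,0,0,0,0,1]'|grep -E 'pos|contact'
```

```text
tool_pos: [476.0, -19.7, 48.2]
contact_force: [-2.7, -0.7, -0.1]
tool_pos: [477.5, -19.6, 48.2]
contact_force: [-1.6, -0.6, -0.0]
tool_pos: [478.6, -19.5, 48.2]
contact_force: [-2.3, -0.3, 0.2]
```

```bash
python3 -m pendant '[0.02,0,0,0,0,0,1, 0.02,0,0,0,0,0,1]'|grep -E 'pos|contact'; python3 -m pendant '[0.02,0,0,0,0,0,1, 0.02,0,0,0,0,0,1]'|grep -E 'pos|contact';python3 -m pendant '[0.02,0,0,0,0,0,1, 0.02,0,0,0,0,0,1]'|grep -E 'pos|contact'
```

```text
tool_pos: [479.5, -19.3, 48.2]
contact_force: [-5.1, -1.0, 0.9]
tool_pos: [479.5, -19.3, 48.1]
contact_force: [-9.2, -2.3, 4.8]
tool_pos: [479.5, -19.2, 48.1]
contact_force: [-12.3, -3.6, 9.4]
```

```bash
python3 -m pendant '[-0.5,0,0,0,0,0,1, -0.5,0,0,0,0,0,1, -0.5,0,-0.2,0,0,0,1, 0,0,-0.9,0,0,-1,0.2, 0,0,-0.9,0,0,-1,0.2, 0,0,-0.9,0,0,-1,0.2, 0,0,-0.9,0,0,-1,0.2, 0,0,-0.9,0,0,-1,0.2, 0,0,-0.9,0,0,-1,0.2, 0,0,-0.9,0,0,-1,0.2, 0,0,0,0,0,-1,0.2, 0,0,0,0,0,-1,0.2]' |grep -E 'pos|contact|rot' && python3 -m pendant '[0,0,0,0,0,-1,0.2, 0,0,0,0,0,-1,0.2, 0,0,0,0,0,-1,0.2, 0,0,0,0,0,-1,0.2, 0,0,0,0,0,-1,0.2, 0,0,0,0,0,-1,0.2, 0,0,0,0,0,-1,0.2, 0,0,0,0,0,-1,0.2, 0,0,0,0,0,-1,0.2, 0,0,0,0,0,-1,0.2, 0,0,0,0,0,-1,0.2, 0,0,0,0,0,-1,0.2]' |grep -E 'pos|contact|rot'&& python3 -m pendant '[0,0,0,0,0,-1,0.2, 0,0,0,0,0,-1,0.2, 0,0,0,0,0,-1,0.2, 0,0,0,0,0,-1,0.2, 0,0,0,0,0,-1,0.2, 0,0,0,0,0,-1,0.2, 0,0,0,0,0,-1,0.2, 0,0,0,0,0,-1,0.2, 0,0,0,0,0,-1,0.2, 0,0,0,0,0,-1,0.2, 0,0,0,0,0,-1,0.2, 0,0,0,0,0,-0.6,0.2]' |grep -E 'pos|contact|rot|width'
cat >> h.py <<'E'
A=np.array([594.2,-8.36]);SY=.077
def to(rel,r,z,inward):
    """rel: bar-end angle deg from stand x; prints tool-frame shift after turning, in units, and the turn"""
    o=get_obs();a=np.radians(rel)+SY;yaw=a+(np.pi if inward else 0);y0=o["tcp_rot"][2]
    t=np.array([*(A+r*np.array([np.cos(a),np.sin(a)])),z])-o["tool_pos"]
    d=(yaw-y0+np.pi)%(2*np.pi)-np.pi
    for n,y in(("now",y0),("turned",yaw)):
        c,s=np.cos(y),np.sin(y);print(n,np.round(np.array([c*t[0]+s*t[1],s*t[0]-c*t[1],-t[2]])/30,3),"wz",round(-np.degrees(d)/4,2))
def tq():
    o=get_obs();f=o["contact_force"];m=o["moment"];p=np.array(o["tool_pos"]);d=(p[:2]-A)
    rel=np.degrees(np.arctan2(d[1],d[0])-SY);r=np.hypot(*d);t=np.array([d[1],-d[0]])/r
    print("t%.2f tool rel %.1f r %.1f z %.1f | F %s Ft(on tool, cw) %.1f Fr %.1f Mz %.3f | torque cw on handle %.3f"%(o["time"],rel,r,p[2],np.round(f,1),t@f[:2],d@f[:2]/r,m[2],-(t@f[:2])*r/1000+m[2]))
E
python3 - <<'E'
from h import *
import cv2
capture("top");s=capture("scene")
for c in("top","scene"):
  for t in ("red_grip","black_grip","handle","shunt_back","blade_tip"):
    r=pinpoint(c,t);print(c,t,[(np.round(a["location"],1),round(a["score"],2)) for a in r[:1]],np.round(proj(c,pts([594.2,-8.36,.077,0,173.3,-.78])[t]),1) if t!="blade_tip" else "")
to(131,52,240,False)
E
```

```text
tool_pos: [438.7, -22.9, 244.8]
tcp_rot: [3.137, -0.003, 0.711]
contact_force: [0.1, -0.2, -0.7]
tool_pos: [438.2, -22.8, 243.7]
tcp_rot: [3.139, 0.0, 1.549]
contact_force: [0.6, 0.1, 0.4]
tool_pos: [438.2, -22.8, 243.7]
tcp_rot: [3.14, 0.002, 2.358]
contact_force: [-0.1, 0.1, 0.5]
grip_width: 36.8
top red_grip [(array([300.9, 198.2]), 0.77)] [300.2 193.9]
top black_grip [(array([263.5, 223.2]), 0.56)] [263. 223.]
top handle [(array([281.3, 209.6]), 0.84)] [281.7 208.4]
top shunt_back [] [277.4 263.4]
top blade_tip [(array([281.4, 210.7]), 0.77)] 
scene red_grip [(array([224.5, 213. ]), 0.76)] [223.4 210.9]
scene black_grip [(array([250.6, 182.7]), 0.97)] [250.4 185.3]
scene handle [(array([238.8, 198.9]), 0.85)] [237.5 197.5]
scene shunt_back [(array([230.6, 238.2]), 0.33)] [225. 217.]
scene blade_tip [(array([242.5, 253.3]), 0.58)] 
now [-1.625  4.026  0.107] wz -0.11
turned [-1.657  4.013  0.107] wz -0.11
```

```bash
python3 -m pendant '[-0.33,0.8,0,0,0,0,0.2, -0.33,0.8,0,0,0,0,0.2, -0.33,0.8,0,0,0,0,0.2, -0.33,0.8,0,0,0,0,0.2, -0.33,0.81,0,0,0,0,0.2, 0,0,0,0,0,0,0.2, 0,0,0.73,0,0,0,0.2, 0,0,0.73,0,0,0,0.2, 0,0,0.73,0,0,0,0.2, 0,0,0.73,0,0,0,0.2, 0,0,0,0,0,0,0.4]' |grep -E 'pos|contact|rot|width'
python3 - <<'E'
from h import *
import cv2
tq();s=capture("scene");cv2.imwrite("pics/s2.png",cv2.resize(s[140:280,160:320,::-1],(680,595)))
E
```

```text
tool_pos: [554.9, 27.1, 152.9]
tcp_rot: [-3.137, -0.005, 2.355]
contact_force: [-0.4, 0.9, 0.9]
grip_width: 32.5
t13.65 tool rel 133.5 r 53.0 z 152.9 | F [-0.4  0.9  0.9] Ft(on tool, cw) 0.4 Fr 0.9 Mz -0.003 | torque cw on handle -0.023
```

View pics/s2.png

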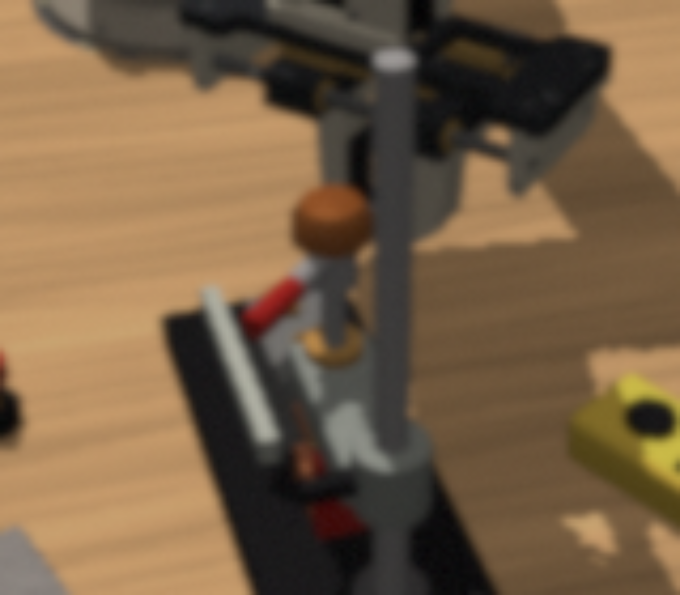

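The crop shows the blade tip at the red stop (310,480) and the fingers straddling the black end behind the dome, clear of it. Now I cage the bar and turn.

```bash
python3 -m pendant '[-0.03,0,-0.1,0,0,0,0.6, 0,0,0,0,0,0,0.6, -0.004,0.121,0.003,0,0,1,0.6, -0.004,0.121,0.003,0,0,1,0.6, -0.004,0.121,0.003,0,0,1,0.6, -0.004,0.121,0.003,0,0,1,0.6, -0.004,0.121,0.003,0,0,1,0.6]'|grep -E 'width|rot'; python3 -c "from h import *;tq()"; python3 -m pendant '[-0.004,0.121,0.003,0,0,1,0.6, -0.004,0.121,0.003,0,0,1,0.6, -0.004,0.121,0.003,0,0,1,0.6, -0.004,0.121,0.003,0,0,1,0.6, -0.004,0.121,0.003,0,0,1,0.6]'|grep -E 'width|rot'; python3 -c "from h import *;tq()"
```

```text
tcp_rot: [3.14, 0.001, 2.004]
grip_width: 18.3
t14.40 tool rel 110.4 r 49.8 z 159.5 | F [-0.6 -1.9  0.7] Ft(on tool, cw) -1.3 Fr -1.5 Mz 0.032 | torque cw on handle 0.097
tcp_rot: [3.14, 0.001, 1.655]
grip_width: 18.7
t14.90 tool rel 89.6 r 50.0 z 159.0 | F [-0.8 -1.  -0.4] Ft(on tool, cw) -0.9 Fr -0.9 Mz 0.030 | torque cw on handle 0.074
```

```bash
python3 -m pendant '[0,0.12,0.003,0,0,0,0.6, 0,0.12,0.003,0,0,0,0.6, 0,0,0,0,0,0,0.6]'|grep -E 'width|rot'; python3 -c "from h import *;tq()"; python3 -m pendant '[0,-0.05,0,0,0,0,0.2, 0,0,0,0,0,0,0.2, 0,0,-0.9,0,0,0,0.2, 0,0,-0.9,0,0,0,0.2, 0,0,-0.7,0,0,0,0.2, 0,0,0,0,0,0,0.2]'|grep -E 'pos|contact|width'; python3 - <<'E'
from h import *
for c in("top","scene"):
  capture(c)
  for t in ("red_grip","black_grip"):
    r=pinpoint(c,t);print(c,t,[(np.round(a["location"],1),round(a["score"],2)) for a in r[:1]],[proj(c,pts([594.2,-8.36,.077,0,171.5,np.radians(k)+SY])[t]).round(1) for k in(-90,-97,-104)])
to(-95,52,230,True)
E
```

```text
tcp_rot: [3.14, 0.0, 1.659]
grip_width: 18.5
t15.20 tool rel 81.3 r 50.9 z 158.0 | F [ 0.1 -0.3 -0.4] Ft(on tool, cw) 0.1 Fr -0.3 Mz -0.004 | torque cw on handle -0.009
tool_pos: [597.4, 42.1, 235.9]
contact_force: [-0.0, 0.1, 1.0]
grip_width: 36.9
top red_grip [(array([305.4, 216.7]), 0.5)] [array([305.5, 209.7]), array([305.2, 212.5]), array([304.6, 215.3])]
top black_grip [] [array([257.9, 207.4]), array([258.2, 204.5]), array([258.9, 201.8])]
scene red_grip [(array([210.2, 206. ]), 0.67)] [array([212.8, 203.1]), array([212.3, 201.2]), array([212.1, 199.4])]
scene black_grip [(array([264.6, 192.5]), 0.96)] [array([261.3, 193.7]), array([262.2, 195.4]), array([262.7, 197.2])]
now [-3.402 -0.351  0.037] wz 1.39
turned [-3.42  -0.02   0.037] wz 1.39
```

```bash
python3 -m pendant '[0,-0.75,0,0,0,0,0.2, 0,-0.75,0,0,0,0,0.2, 0,0,0,0,0,0.7,0.2, 0,0,0,0,0,0.69,0.2, -0.82,0,0,0,0,0,0.2, -0.82,0,0,0,0,0,0.2, -0.82,0,0,0,0,0,0.2, -0.82,0,0,0,0,0,0.2, 0,0.74,0,0,0,0,0.2, 0,0.74,0,0,0,0,0.2, 0,0,0,0,0,0,0.2]'|grep -E 'pos|contact|rot'; python3 -c "from h import *;tq();to(-95,52,154,True)"
```

```text
tool_pos: [595.8, -60.9, 231.1]
tcp_rot: [-3.141, -0.0, 1.56]
contact_force: [0.0, -1.0, 1.1]
t17.20 tool rel -92.7 r 52.6 z 231.1 | F [ 0.  -1.   1.1] Ft(on tool, cw) 0.0 Fr 1.0 Mz -0.034 | torque cw on handle -0.034
now [ 0.018 -0.071  2.571] wz -0.01
turned [ 0.018 -0.071  2.571] wz -0.01
```

```bash
python3 -m pendant '[0.02,-0.07,0.8,0,0,0,0.2, 0,0,0.8,0,0,0,0.2, 0,0,0.7,0,0,0,0.2, 0,0,0.2,0,0,0,0.2, 0,0,0,0,0,0,0.6, 0,0,0,0,0,0,0.6]'|grep -E 'pos|contact|rot|width'; python3 - <<'E'
from h import *
import cv2
tq();s=capture("scene");cv2.imwrite("pics/s3.png",cv2.resize(s[140:280,160:320,::-1],(680,595)))
E
```

```text
tool_pos: [592.6, -60.0, 158.5]
tcp_rot: [3.14, 0.0, 1.56]
contact_force: [1.5, -0.3, 0.3]
grip_width: 25.2
t17.80 tool rel -96.1 r 51.6 z 158.5 | F [ 1.5 -0.3  0.3] Ft(on tool, cw) -1.6 Fr 0.2 Mz 0.026 | torque cw on handle 0.106
```

View pics/s3.png

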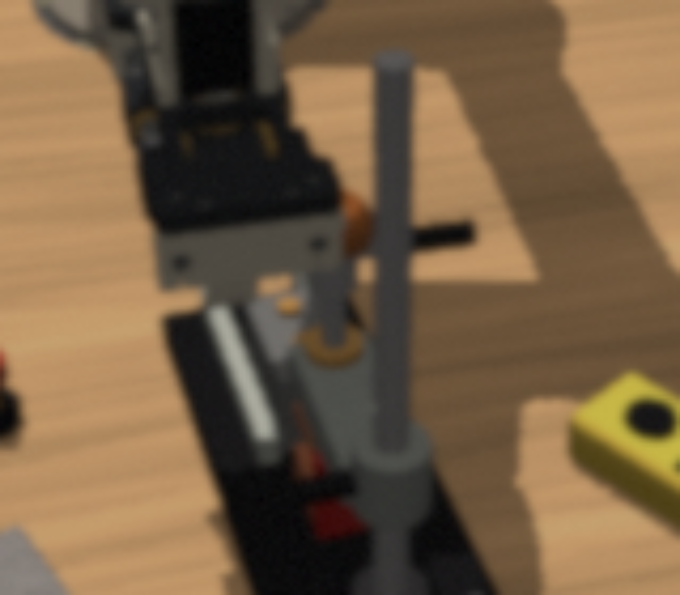

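The crop shows the fingers on the red end, left of the dome, with the black end free at (445,235) and the blade at the stop. Turning on.

```bash
python3 -m pendant '[0.004,-0.121,0.003,0,0,1,0.6, 0.004,-0.121,0.003,0,0,1,0.6, 0.004,-0.121,0.003,0,0,1,0.6, 0.004,-0.121,0.003,0,0,1,0.6, 0.004,-0.121,0.003,0,0,1,0.6, 0.004,-0.121,0.003,0,0,1,0.6]'|grep -E 'width|rot'; python3 -c "from h import *;tq()"; python3 -m pendant '[0.004,-0.121,0.003,0,0,1,0.6, 0.004,-0.121,0.003,0,0,1,0.6, 0.004,-0.121,0.003,0,0,1,0.6, 0.004,-0.121,0.003,0,0,1,0.6, 0.004,-0.121,0.003,0,0,1,0.6, 0.004,-0.121,0.003,0,0,1,0.6]'|grep -E 'width|rot'; python3 -c "from h import *;tq()"
```

```text
tcp_rot: [3.138, -0.001, 1.139]
grip_width: 18.4
t18.45 tool rel -119.7 r 51.9 z 158.4 | F [-0.   0.8  0.2] Ft(on tool, cw) 0.4 Fr -0.7 Mz 0.014 | torque cw on handle -0.004
tcp_rot: [3.139, -0.002, 0.72]
grip_width: 18.0
t19.05 tool rel -143.6 r 52.2 z 157.9 | F [ 1.5 -0.2  0.4] Ft(on tool, cw) -1.1 Fr -1.0 Mz -0.003 | torque cw on handle 0.053
```

```bash
python3 -m pendant '[0.004,-0.121,0.003,0,0,1,0.6, 0.004,-0.121,0.003,0,0,1,0.6, 0.004,-0.121,0.003,0,0,1,0.6, 0.004,-0.121,0.003,0,0,1,0.6]'|grep -E 'width|rot'; python3 -c "from h import *;tq()"
```

```text
tcp_rot: [3.139, -0.003, 0.44]
grip_width: 18.2
t19.45 tool rel -159.4 r 52.3 z 157.6 | F [ 0.8 -0.7  0.3] Ft(on tool, cw) -1.0 Fr -0.5 Mz -0.053 | torque cw on handle -0.003
```

Free running still; continue toward rel −255.

```bash
for k in 1; do python3 -m pendant '[0.004,-0.121,0.003,0,0,1,0.6, 0.004,-0.121,0.003,0,0,1,0.6, 0.004,-0.121,0.003,0,0,1,0.6, 0.004,-0.121,0.003,0,0,1,0.6, 0.004,-0.121,0.003,0,0,1,0.6, 0.004,-0.121,0.003,0,0,1,0.6]'|grep -E 'rot'; python3 -c "from h import *;tq()"; done; python3 -m pendant '[0.004,-0.121,0.003,0,0,1,0.6, 0.004,-0.121,0.003,0,0,1,0.6, 0.004,-0.121,0.003,0,0,1,0.6, 0.004,-0.121,0.003,0,0,1,0.6, 0.004,-0.121,0.003,0,0,1,0.6]'|grep -E 'width|rot'; python3 -c "from h import *;tq()"
```

```text
tcp_rot: [3.141, -0.003, 0.022]
t20.05 tool rel -183.2 r 52.6 z 157.0 | F [ 0.  -0.9  0. ] Ft(on tool, cw) -0.9 Fr -0.0 Mz -0.014 | torque cw on handle 0.033
tcp_rot: [-3.141, -0.003, -0.327]
grip_width: 18.2
t20.55 tool rel 157.0 r 52.7 z 156.5 | F [-0.7 -1.1 -0.4] Ft(on tool, cw) -1.2 Fr 0.3 Mz 0.070 | torque cw on handle 0.135
```

```bash
python3 -m pendant '[0.004,-0.121,0.003,0,0,1,0.6, 0.004,-0.121,0.003,0,0,1,0.6, 0.004,-0.121,0.003,0,0,1,0.6, 0.004,-0.121,0.003,0,0,1,0.6]'|grep -E 'width|rot'; python3 -c "from h import *;tq()"
```

```text
tcp_rot: [-3.141, -0.003, -0.607]
grip_width: 18.3
t20.95 tool rel 141.2 r 52.7 z 156.1 | F [ 0.  -1.1  0.8] Ft(on tool, cw) -0.9 Fr -0.6 Mz 0.013 | torque cw on handle 0.059
```

```bash
python3 -m pendant '[0.004,-0.121,0.003,0,0,1,0.6, 0.004,-0.121,0.003,0,0,1,0.6, 0.004,-0.121,0.003,0,0,1,0.6, 0.004,-0.121,0.003,0,0,1,0.6, 0.004,-0.121,0.003,0,0,1,0.6, 0.004,-0.121,0.003,0,0,1,0.6]'|grep -E 'rot'; python3 -c "from h import *;tq()"; python3 -m pendant '[0.004,-0.121,0.003,0,0,1,0.6, 0.004,-0.121,0.003,0,0,1,0.6, 0.004,-0.121,0.003,0,0,1,0.6, 0.004,-0.121,0.003,0,0,1,0.6]'|grep -E 'width|rot'; python3 -c "from h import *;tq();print(get_obs()['joint_positions'])"
```

```text
tcp_rot: [-3.14, -0.002, -1.025]
t21.55 tool rel 117.8 r 52.5 z 155.6 | F [-1.2 -1.5  1.2] Ft(on tool, cw) -1.8 Fr -0.6 Mz 0.001 | torque cw on handle 0.096
tcp_rot: [-3.141, -0.001, -1.305]
grip_width: 18.7
t21.95 tool rel 102.3 r 52.4 z 155.3 | F [-2.3 -1.1  1.8] Ft(on tool, cw) -2.5 Fr -0.4 Mz 0.035 | torque cw on handle 0.166
[-5.93852529e-02  5.04772631e-01  1.47190905e+00 -1.11559747e-03
  1.16357352e+00  2.81663523e+00]
```

```bash
python3 -m pendant '[0.004,-0.121,0.003,0,0,1,0.6, 0.004,-0.121,0.003,0,0,1,0.6, 0.004,-0.121,0.003,0,0,1,0.6, 0,0,0,0,0,0,0.6]'|grep -E 'rot|width'; python3 -c "from h import *;tq();print(get_obs()['joint_positions'][5])"
```

```text
tcp_rot: [-3.14, -0.0, -1.512]
grip_width: 18.6
t22.35 tool rel 90.2 r 52.5 z 154.8 | F [-0.7  0.   1. ] Ft(on tool, cw) -0.7 Fr 0.1 Mz 0.052 | torque cw on handle 0.087
3.0278085113514406
```

```bash
python3 -m pendant '[0,-0.06,0.001,0,0,0,0.6, 0,-0.06,0.001,0,0,0,0.6]'|grep -E 'width'; python3 -c "from h import *;tq()"; python3 -m pendant '[0.003,-0.06,0.001,0,0,0,0.6, 0.003,-0.06,0.001,0,0,0,0.6]'|grep -E 'width'; python3 -c "from h import *;tq()";  python3 -m pendant '[0.003,-0.06,0.001,0,0,0,0.6]'|grep -E 'width'; python3 -c "from h import *;tq()"; python3 -m pendant '[0.003,-0.06,0.001,0,0,0,0.6]'|grep -E 'width'; python3 -c "from h import *;tq()"
```

```text
grip_width: 18.7
t22.55 tool rel 87.0 r 52.8 z 154.0 | F [-3.4  0.7  3. ] Ft(on tool, cw) -3.4 Fr 0.8 Mz 0.037 | torque cw on handle 0.217
grip_width: 18.1
t22.75 tool rel 83.2 r 53.1 z 153.5 | F [-4.9  1.4  4. ] Ft(on tool, cw) -4.9 Fr 1.2 Mz -0.051 | torque cw on handle 0.211
grip_width: 18.2
t22.85 tool rel 81.4 r 53.3 z 153.4 | F [-5.1  2.   3.8] Ft(on tool, cw) -5.3 Fr 1.6 Mz -0.101 | torque cw on handle 0.180
grip_width: 18.1
t22.95 tool rel 79.6 r 53.6 z 153.3 | F [-5.7  2.3  4.3] Ft(on tool, cw) -5.9 Fr 1.7 Mz -0.069 | torque cw on handle 0.247
```

```bash
python3 -m pendant '[0,0.08,0,0,0,0,0.4, 0,0,0,0,0,0,0.2, 0,0,-0.9,0,0,0,0.2, 0,0,-0.9,0,0,0,0.2, 0,0,-0.9,0,0,0,0.2, 0,0.75,0,0,0,0,0.2, 0,0.75,0,0,0,0,0.2, 0,0,0,0,0,-1,0.2, 0,0,0,0,0,-1,0.2, 0,0,0,0,0,-1,0.2, 0,0,0,0,0,-1,0.2, 0,0,0,0,0,-1,0.2]'|grep -E 'rot|width|pos|cont'; python3 -m pendant '[0,0,0,0,0,-1,0.2, 0,0,0,0,0,-1,0.2, 0,0,0,0,0,-1,0.2, 0,0,0,0,0,-1,0.2, 0,0,0,0,0,-1,0.2, 0,0,0,0,0,-1,0.2, 0,0,0,0,0,-1,0.2, 0,0,0,0,0,-1,0.2, 0,0,0,0,0,-1,0.2, 0,0,0,0,0,-1,0.2, 0,0,0,0,0,-1,0.2, 0,0,0,0,0,-1,0.2]'|grep -E 'rot'; python3 -m pendant '[0,0,0,0,0,-1,0.2, 0,0,0,0,0,-1,0.2, 0,0,0,0,0,-1,0.2, 0,0,0,0,0,-1,0.2, 0,0,0,0,0,-1,0.2, 0,0,0,0,0,-1,0.2, 0,0,0,0,0,-1,0.2, 0,0,0,0,0,-1,0.2, 0,0,0,0,0,-1,0.2, 0,0,0,0,0,-1,0.2, 0,0,0,0,0,-1,0.2, 0,0,0,0,0,-1,0.2]'|grep -E 'rot';  python3 -m pendant '[0,0,0,0,0,-1,0.2, 0,0,0,0,0,-1,0.2, 0,0,0,0,0,-1,0.2, 0,0,0,0,0,-1,0.2, 0,0,0,0,0,-1,0.2, 0,0,0,0,0,-1,0.2, 0,0,0,0,0,-1,0.2, 0,0,0,0,0,-1,0.2, 0,0,0,0,0,-1,0.2, 0,0,0,0,0,-1,0.2, 0,0,0,0,0,-1,0.2, 0,0,0,0,0,-1,0.2]'|grep -E 'rot|pos|cont'
python3 - <<'E'
from h import *
import cv2
for c in("top","scene"):
  s=capture(c)
  for t in ("red_grip","black_grip"):
    r=pinpoint(c,t);print(c,t,[(np.round(a["location"],1),round(a["score"],2)) for a in r[:1]],[proj(c,pts([594.2,-8.36,.077,0,164.5,np.radians(k)+SY])[t]).round(1) for k in(76,83,90)])
cv2.imwrite("pics/s4.png",cv2.resize(s[140:280,160:320,::-1],(680,595)))
to(-97,54,234,True)
E
```

```text
tool_pos: [553.6, 41.3, 234.5]
tcp_rot: [-3.14, -0.001, -1.159]
contact_force: [0.1, 1.2, 0.5]
grip_width: 36.5
tcp_rot: [-3.141, -0.001, -0.322]
tcp_rot: [3.141, -0.001, 0.516]
tool_pos: [553.6, 41.3, 234.4]
tcp_rot: [3.14, 0.0, 1.354]
contact_force: [0.1, -0.1, -0.3]
top red_grip [(array([277.1, 218.8]), 0.74)] [array([258.9, 202.4]), array([258.2, 205.1]), array([257.9, 208. ])]
top black_grip [(array([308.2, 212.8]), 0.63)] [array([304.3, 215.9]), array([304.9, 213.1]), array([305.2, 210.2])]
scene red_grip [(array([257.5, 197.1]), 0.96)] [array([262.6, 200.1]), array([262.1, 198.3]), array([261.2, 196.6])]
scene black_grip [(array([216.4, 200.4]), 0.62)] [array([212.2, 202.3]), array([212.4, 204.2]), array([213., 206.])]
now [-3.092  2.011  0.013] wz -2.52
turned [-3.397  1.438  0.013] wz -2.52
```

View pics/s4.png

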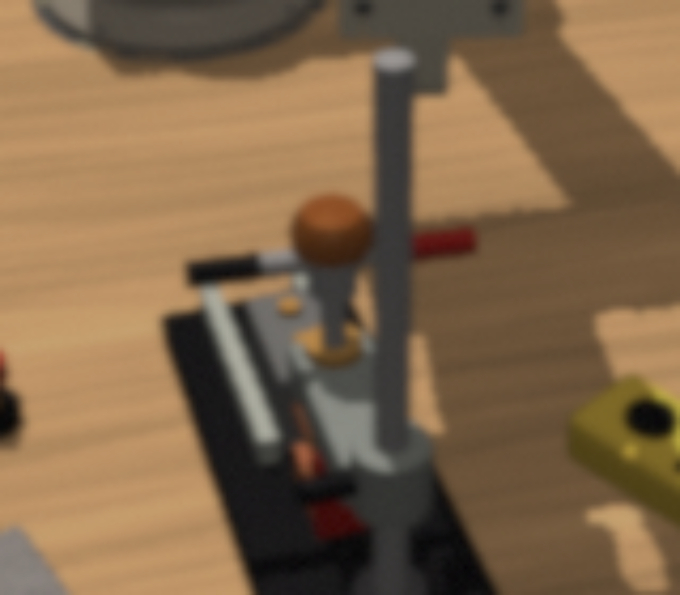

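The view is clear: black grip near (212,203), red near (263,197), so the bar sits at rel ≈ 83/−97 as computed, and the blade is still at the stop. Crossing over to the black end.

```bash
python3 -m pendant '[0,0,0,0,0,-0.84,0.2, 0,0,0,0,0,-0.84,0.2, 0,0,0,0,0,-0.84,0.2, -0.85,0,0,0,0,0,0.2, -0.85,0,0,0,0,0,0.2, -0.85,0,0,0,0,0,0.2, -0.85,0,0,0,0,0,0.2, 0,0.72,0,0,0,0,0.2, 0,0.72,0,0,0,0,0.2, 0,0,0,0,0,0,0.2]'|grep -E 'pos|rot'; python3 -c "from h import *;to(-97,52,151,True)"
```

```text
tool_pos: [593.5, -62.8, 233.9]
tcp_rot: [3.141, 0.0, 1.526]
now [ 0.082 -0.057  2.764] wz -0.0
turned [ 0.082 -0.057  2.764] wz -0.0
```

```bash
python3 -m pendant '[0.08,0,0.8,0,0,0,0.2, 0,0,0.8,0,0,0,0.2, 0,0,0.8,0,0,0,0.2, 0,0,0.3,0,0,0,0.2, 0,0,0,0,0,0,0.6, 0,0,0,0,0,0,0.6, 0,0,0,0,0,0,0.6, 0,0,0,0,0,0,0.6]'|grep -E 'pos|contact|rot|width'; python3 -c "from h import *;tq()"
```

```text
tool_pos: [592.4, -60.0, 154.6]
tcp_rot: [3.14, 0.001, 1.527]
contact_force: [-0.1, -0.3, 0.3]
grip_width: 18.2
t29.85 tool rel -96.4 r 51.7 z 154.6 | F [-0.1 -0.3  0.3] Ft(on tool, cw) 0.1 Fr 0.3 Mz 0.003 | torque cw on handle -0.001
```

```bash
python3 -m pendant '[0.002,-0.06,0.0015,0,0,0.5,0.6, 0.002,-0.06,0.0015,0,0,0.5,0.6]' >/dev/null; python3 -c "from h import *;tq()"; python3 -m pendant '[0.002,-0.06,0.0015,0,0,0.5,0.6]' >/dev/null; python3 -c "from h import *;tq()"; python3 -m pendant '[0.002,-0.06,0.0015,0,0,0.5,0.6]' >/dev/null; python3 -c "from h import *;tq()"; python3 -m pendant '[0.002,-0.06,0.0015,0,0,0.5,0.6]' >/dev/null; python3 -c "from h import *;tq()"; python3 -m pendant '[0.002,-0.06,0.0015,0,0,0.5,0.6]' >/dev/null; python3 -c "from h import *;tq()"
```

```text
t30.05 tool rel -99.4 r 51.4 z 154.4 | F [ 5.1 -0.4 -1.2] Ft(on tool, cw) -5.2 Fr -0.1 Mz 0.015 | torque cw on handle 0.280
t30.15 tool rel -101.2 r 51.4 z 154.3 | F [ 5.3  1.  -2.8] Ft(on tool, cw) -5.1 Fr -1.6 Mz 0.064 | torque cw on handle 0.326
t30.25 tool rel -103.1 r 51.3 z 154.3 | F [ 4.7  1.  -1.5] Ft(on tool, cw) -4.5 Fr -1.7 Mz -0.006 | torque cw on handle 0.227
t30.35 tool rel -105.0 r 51.3 z 154.2 | F [ 5.7  0.3 -2.2] Ft(on tool, cw) -5.5 Fr -1.3 Mz 0.028 | torque cw on handle 0.312
t30.45 tool rel -106.9 r 51.2 z 154.2 | F [ 5.8 -1.  -1.5] Ft(on tool, cw) -5.8 Fr -0.3 Mz 0.076 | torque cw on handle 0.375
```

```bash
for r in 1; do python3 -m pendant '[0.002,-0.06,0.0015,0,0,0.5,0.6]' >/dev/null; python3 -c "from h import *;tq()"; python3 -m pendant '[0.002,-0.06,0.0015,0,0,0.5,0.6]' >/dev/null; python3 -c "from h import *;tq()"; done
```

```text
t30.55 tool rel -108.8 r 51.1 z 154.2 | F [ 4.8  0.  -1.7] Ft(on tool, cw) -4.6 Fr -1.2 Mz 0.043 | torque cw on handle 0.280
t30.65 tool rel -110.7 r 51.1 z 154.2 | F [ 6.7 -0.4 -2.4] Ft(on tool, cw) -6.5 Fr -1.5 Mz -0.017 | torque cw on handle 0.316
```

```bash
python3 -m pendant '[0.002,-0.06,0.0015,0,0,0.5,0.6]' >/dev/null; python3 -c "from h import *;tq()"; python3 -m pendant '[0.002,-0.06,0.0015,0,0,0.5,0.6]' >/dev/null; python3 -c "from h import *;tq()"
```

```text
t30.75 tool rel -112.7 r 51.1 z 154.1 | F [ 5.8 -0.4 -1.2] Ft(on tool, cw) -5.6 Fr -1.4 Mz 0.105 | torque cw on handle 0.393
t30.85 tool rel -114.6 r 51.0 z 154.1 | F [ 5.9 -1.8 -1.9] Ft(on tool, cw) -6.1 Fr -0.3 Mz 0.053 | torque cw on handle 0.367
```

Torque is about 0.34–0.36 N m, so it is snug. Letting go.

```bash
python3 -m pendant '[0,0.09,0,0,0,0,0.5, 0,0,0,0,0,0,0.2, 0,0,0,0,0,0,0.2, 0,0,-0.8,0,0,0,0.2, 0,0,-0.9,0,0,0,0.2, 0,0,-0.9,0,0,0,0.2, 0,-0.8,-0.5,0,0,0,0.2, -0.5,-0.8,0,0,0,0,0.2, -0.5,-0.8,0,0,0,0,0.2, 0,0,0,0,0,0,0.2, 0,0,0,0,0,0,0.2]'|grep -E 'time|pos|contact'
python3 - <<'E'
from h import *
import cv2
s=capture("scene");t=capture("top")
cv2.imwrite("pics/f.png",np.hstack([cv2.resize(x[a:a+140,b:b+180,::-1],(400,311)) for x,a,b in((s,150,150),(t,130,190))]))
E
```

```text
time: 31.95
tool_pos: [499.0, -57.0, 246.5]
contact_force: [-0.2, 0.2, 0.7]
```

View pics/f.png

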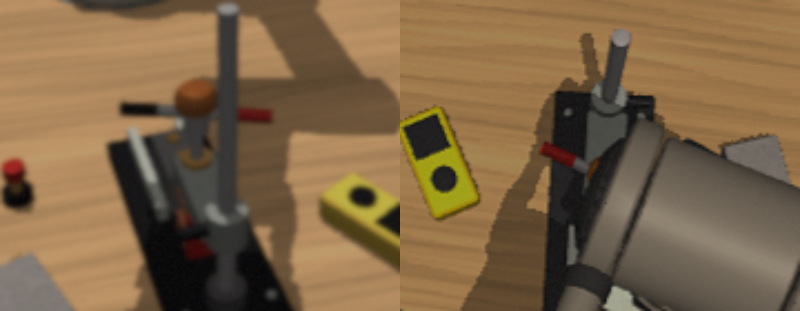

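The left panel shows the hand clear of the stand, the blade at the stop (185,225) and the red end at (255,115). The meter, post and adapter are where they started. Handing in.

```bash
python3 -c "from plant import *;print(close_job())"
```

```text
the job is handed in; nothing more can be done
None
```

The job is handed in, with no verdict returned: the shunt is home against the stop, the clamp is screwed down to about 0.34–0.36 N m (roughly 7 N at the sleeve, read from noisy wrist forces), the hand has let go, and the other things look unmoved in the final pictures.

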